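# Gauge the busbar support socket and set out its post

## Task

Take the depth rod from its stand, lower it gently into the square socket on top of the grey busbar support until it touches the bottom, and work out how deep the socket is; then put the rod back upright in its stand. Of the three steel posts on the bench, one is exactly as long as the socket is deep: slide that one along the bench, without lifting it, into the open-fronted aluminium bay until its long side lies flat against the bay's back wall. Leave the other two posts and everything else where they are, and do not move any post before you have probed the socket.

Things in the scene. Friction and masses are not known exactly. Their poses are not given: they have to be found in the camera images.
- rod_handle (a point): Centre of the depth rod's handle: black square block 20 x 20 mm, 50 mm tall, 140 mm above the bench at the start. z runs up along the rod, x and y are normal to the handle's flat sides. Below it, a round steel shaft 10 mm in diameter; its flat lower end is 135 mm below this point. The rod stands upright and loose in its stand.
- rod_tip (a point): Centre of the flat lower end of the depth rod's shaft.
- rod: The whole depth rod, about 110 g; origin at its lower end, like rod_tip; z up along the rod.
- stand: The rod's stand: a blue block 80 x 80 mm, 60 mm tall, fixed to the bench, on one side of the posts (left or right). Origin: centre of its underside. A round hole, 14 mm in diameter with a 2 mm chamfer, goes straight down in its middle to 5 mm above the bench; the rod's lower end rests on the bottom of it.
- socket_mouth (a point): Centre of the mouth of the blind socket in the middle of the busbar support's top face, 85 mm above the bench; z up. The socket is a straight square hole, 21 x 21 mm, its sides along x and y. It is 45, 60 or 75 mm deep and its bottom, one of three hidden inserts of different heights, is flat and rigid.
- support: Busbar support on the other side of the posts from the stand: a grey moulded block fixed to the bench, 60 mm (x) by 120 mm (y), 85 mm tall; origin: centre of its underside. Copper bars 110 mm long run along x past its two ends, 35 to 65 mm above the bench; with its bolted feet it is 164 mm long.
- post_short_mid (a point): Centre (half-way up) of the short post: a plain square steel bar, 18 x 18 mm section, 45 mm long (about 114 g), lying loose on the bench. Its y axis runs along its length, z up; it starts roughly parallel to the bay's back wall (within 12 degrees).
- post_medium_mid (a point): Centre (half-way up) of the medium post: a plain square steel bar, 18 x 18 mm section, 60 mm long (about 152 g), lying loose on the bench. Its y axis runs along its length, z up; it starts roughly parallel to the bay's back wall (within 12 degrees).
- post_long_mid (a point): Centre (half-way up) of the long post: a plain square steel bar, 18 x 18 mm section, 75 mm long (about 190 g), lying loose on the bench. Its y axis runs along its length, z up; it starts roughly parallel to the bay's back wall (within 12 degrees).
- bay_back (a point): Middle of the inner face of the bay's back wall, 9 mm above the bench. x points into that wall (away from the robot: the way to push), y along it, z up. The bay is a fixed U-shaped fence of aluminium angle, 6 mm thick, 22 mm tall, without a floor, open towards the robot: 354 mm wide inside, side walls 60 mm deep. The posts lie 135 to 185 mm from the back wall, side by side, each within the bay's width.
- screwdriver_grip (a point): Handle of a loose screwdriver beyond the bay: leave alone.
- jar: Loose white jar with black lid, 60 mm wide, 80 mm tall, beyond the bay; origin under its centre: leave alone.
- terminals: Loose grey terminal block, 45 x 70 x 46 mm, beyond the bay; origin under its centre: leave alone.
Mind the look-alikes: they are no part of the job. Leave any green look-alike of the rod alone.

How it is judged:
On the way:
1. The depth rod touches the bottom of the socket, while all three posts are still where they started (within 20 mm) ((contact force between rod and insert_p above 0.5 N or contact force between rod and insert_q above 0.5 N or contact force between rod and insert_r above 0.5 N) and distance of each of post_short_mid, post_medium_mid, post_long_mid from where it was at the start of the episode below 0.02 m), for 0.1 s.
At the end, for the whole second after the job is handed in: The post as long as the socket is deep lies in the bay, its centre 5 to 15 mm from the back wall, parallel to it within 0.10 rad; the other posts within 20 mm of their starts; the rod at rest in its stand, tip within 5 mm of the hole's bottom, upright within 0.12 rad (((horizontal distance between insert_q and socket_mouth below 0.01 m and x of post_short_mid in the frame of bay_back between -0.015 and -0.005 m and y of post_short_mid in the frame of bay_back between -0.165 and 0.165 m and height (world z) of post_short_mid below 0.014 m and angle between the y axis of post_short_mid and the y axis of bay_back, either way round below 0.1 rad and distance of each of post_medium_mid, post_long_mid from where it was at the start of the episode below 0.02 m) or (horizontal distance between insert_p and socket_mouth below 0.01 m and x of post_medium_mid in the frame of bay_back between -0.015 and -0.005 m and y of post_medium_mid in the frame of bay_back between -0.165 and 0.165 m and height (world z) of post_medium_mid below 0.014 m and angle between the y axis of post_medium_mid and the y axis of bay_back, either way round below 0.1 rad and distance of each of post_short_mid, post_long_mid from where it was at the start of the episode below 0.02 m) or (horizontal distance between insert_r and socket_mouth below 0.01 m and x of post_long_mid in the frame of bay_back between -0.015 and -0.005 m and y of post_long_mid in the frame of bay_back between -0.165 and 0.165 m and height (world z) of post_long_mid below 0.014 m and angle between the y axis of post_long_mid and the y axis of bay_back, either way round below 0.1 rad and distance of each of post_short_mid, post_medium_mid from where it was at the start of the episode below 0.02 m)) and horizontal distance between rod_tip and stand below 0.008 m and height (world z) of rod_tip below 0.01 m and angle between rod's own z axis and vertical below 0.12 rad and linear speed of rod below 0.02 m/s); the robot touches nothing.
It fails at once if A post is lifted off the bench (its centre more than 25 mm above the bench) (height (world z) of any of post_short_mid, post_medium_mid, post_long_mid above 0.025 m).
It fails at once if The rod is rammed into the socket's bottom (more than 60 N) (contact force between rod and insert_p above 60 N or contact force between rod and insert_q above 60 N or contact force between rod and insert_r above 60 N).
It fails at once if The screwdriver, jar or terminal block is moved more than 30 mm (distance of any of screwdriver_grip, jar, terminals from where it was at the start of the episode above 0.03 m).
It also fails if it takes over 72 s, if anything falls off the work surface, if the arm or the gripper's body presses on something with over 40 N, if the wrist force passes 120 N, or if a joint passes its speed limit or range.

## Robot

A 6-joint arm with a two-finger parallel gripper is mounted at the origin on the work surface. World frame = base frame: x ahead of the robot, y to its left, z up, the work surface at z = 0. Lengths are in m, angles in rad, forces in N, time in s.
With the tool pointing down it reaches from about 0.3 to 0.875 m from the base axis. Payload 6.4 kg.
Tool frame: the origin (TCP) lies midway between the tips of the shut fingers; the grasp point (between the pads) lies behind it (robot.grip_depth is the x of the grasp point in the tool frame, in m); x points along the fingers, z is the direction in which the jaws open and shut, and the axes are right-handed (so a half turn about x gives the same grasp; the last joint's range is limited). The gripper opens to 85 mm and grips with 20 to 120 N. Pads are 22 mm wide; open, the fingers measure 114 mm over their backs; the gripper's body (76 mm by 85 mm) begins 54 mm behind the grasp point. The pads swing forward as they close: fully open they stand 13 mm farther back than shut.
Start: joints at [0.963, 0.181, 1.607, -0, 1.354, -0.206], TCP at [0.225, 0.529, 0.231] pointing down, gripper open.
Joint ranges: [-2.99, 2.99], [-0.89, 2.07], [0.3, 2.58], [-1.14, 4.28], [0, 2.63], [-3.12, 3.12]. Speed limits (rad/s): [2.57, 2.57, 3.01, 3.14, 3.14, 3.14].

## Interface

Orientations are given as a rotation vector (axis times angle).
In Python, from cell import robot gives the robot as it stands. Calls block until the motion is done:
- robot.movep(position, orientation): joint-space move of the TCP to a pose.
- robot.move_straight(position, ori=None, rate=0.15, threshold=None): straight line of the TCP; ori=None keeps the orientation; rate is the mean speed in m/s. With threshold (N) it stops when the force on the tool has changed by that much, and returns True; else False.
- robot.set_joints(angles): joint-space move.
- robot.open_gripper() and robot.grasp(grip_force=None): open the fingers fully, or close them until they stop; grip_force is the grip in N (None keeps the last).
- robot.wait(seconds).
- robot.inverse_kinematics(position, orientation): joint angles nearest the present ones, or None.
- robot.get_image(name): name is "scene" or "top" or "wrist"; returns a dict with "img" (420x560x3 uint8, red, green, blue), "range_z" (420x560 float32, m along the optical axis (not along the pixel's ray), 0 where there is no reading), "fx", "fy", "cx", "cy" (pixels), "position" and "attitude" of the camera in the world; the wrist camera has in their place "hand_eye" (4x4, takes a point from camera to tool coordinates, whose origin is the TCP and whose axes are the tool frame's). Camera axes: x right, y up, looking along -z (the intrinsics and any distortion apply to the point x, -y, -z); pixel columns grow to the right and rows downward; lengths in m; the calibration is good to about 2 mm. A picture is of the moment at which its call begins: read the wrist's pose just before it.
A pose or a line that the arm cannot do raises robot.Unreachable and nothing moves.
- robot.hand_in(): hands the job in, once; it reports no verdict.
Trained networks look in the newest picture that a camera, given by its name, has taken for a name from the list of things; names that differ only in an ending like _2 or _b are one class to them, and where a whole thing is asked for, a point or a joint stands for the part that bears it (a point fixed in the world has none). Each returns a list of dicts, best first, with "score" (0 to 1); they miss things now and then, are a little off and sometimes report something else, mostly with a low value. They report only what shows in the picture. A call takes as long as a camera call. They do not tell look-alikes from the thing itself.
- robot.find_in(camera, query): "rect" ([left, top, right, bottom] in pixels, round what is visible of it).
- robot.tip_of(camera, query): "position" ([column, row] in pixels: a listed point, or the origin of a listed thing).
Readings, each from a call of its own:
- robot.read_time_s(): time.
- robot.read_joint_pos(): joint angles.
- robot.read_joint_velocities(): joint speeds.
- robot.read_joint_efforts(): joint torques, N m.
- robot.read_tool_pos(): TCP position.
- robot.read_tool_rot(): TCP orientation.
- robot.read_contact_force(): force on the tool from outside, world axes, zero at the start.
- robot.read_wrist_torque(): the same for the moment, N m.
- robot.read_opening(): finger opening in m.
Only numpy, scipy, OpenCV 4.12 (cv2) and the standard library are available. Lean on these libraries where they do the work, as an engineer would, in place of code of your own. Each camera call takes 0.05 s, during which the arm holds its last target.

## Working session

There is one attempt and no reset: what is moved stays moved. The work goes in short steps, each a Python script; the robot and the scene stay as the last script left them, time stands still between calls to the robot, and variables do not carry over. Pictures are saved under pics/ and viewed, and the job is handed in when it is done.

```bash
ls; mkdir -p pics; cat > h.py <<'E'
from cell import robot
import numpy as np, cv2
from scipy.spatial.transform import Rotation as R
def shot(cam,fn):
    d=robot.get_image(cam)
    cv2.imwrite('pics/'+fn,d['img'][:,:,::-1]); return d
def pose(d):
    if 'hand_eye' in d:
        raise Exception
    A=np.array(d['attitude'],float)
    Rm=A if A.shape==(3,3) else R.from_rotvec(A).as_matrix()
    return Rm,np.array(d['position'])
def ray(d,u,v,T=None):
    c=np.array([(u-d['cx'])/d['fx'],-(v-d['cy'])/d['fy'],-1.0])
    Rm,p=pose(d) if T is None else T
    return p,Rm@c
def atz(d,u,v,z,T=None):
    p,r=ray(d,u,v,T); return p+r*(z-p[2])/r[2]
def atd(d,u,v,T=None):
    p,r=ray(d,u,v,T); return p+r*d['range_z'][int(round(v)),int(round(u))]
E
python3 - <<'E'
from h import *
print(robot.read_time_s(),robot.read_tool_rot(),robot.grip_depth)
for c in ['top','scene']:
    d=shot(c,c+'0.png'); print(c,{k:v for k,v in d.items() if k not in('img','range_z')})
    for q in ['rod_handle','rod_tip','stand','socket_mouth','support','post_short_mid','post_medium_mid','post_long_mid','bay_back']:
        print(q,[(np.round(x['position']).tolist(),round(x['score'],2)) for x in robot.tip_of(c,q)][:4])
print(robot.read_time_s())
E
```

```text
pics
0.0 [-0.90906831  1.37455296  0.90802713] -0.0187
top {'fx': 401.15270346864185, 'fy': 401.15270346864185, 'cx': 280.6215811256741, 'cy': 203.1634788530288, 'position': array([ 0.42670421, -0.02171739,  1.0850327 ]), 'attitude': array([ 0.16434001, -0.17436861, -1.59877643])}
rod_handle [([454.0, 250.0], 0.8), ([417.0, 258.0], 0.71), ([270.0, 201.0], 0.21)]
rod_tip [([435.0, 258.0], 0.77)]
stand [([400.0, 262.0], 0.58)]
socket_mouth [([124.0, 272.0], 0.89)]
support [([136.0, 271.0], 0.8)]
post_short_mid [([232.0, 269.0], 0.41)]
post_medium_mid [([314.0, 250.0], 0.71)]
post_long_mid [([273.0, 256.0], 0.77), ([416.0, 258.0], 0.44)]
bay_back [([270.0, 200.0], 0.75)]
scene {'fx': 497.8966858910947, 'fy': 497.8966858910947, 'cx': 282.99271550310874, 'cy': 210.31320379214273, 'position': array([ 1.25744034, -0.75498979,  0.71410169]), 'attitude': array([0.96225666, 0.35587447, 0.63099623])}
rod_handle [([120.0, 242.0], 0.89), ([82.0, 266.0], 0.62), ([272.0, 203.0], 0.24), ([254.0, 227.0], 0.24)]
rod_tip [([100.0, 319.0], 0.56), ([218.0, 333.0], 0.38), ([253.0, 226.0], 0.27)]
stand []
socket_mouth [([332.0, 147.0], 0.93)]
support [([323.0, 169.0], 0.57), ([120.0, 242.0], 0.41)]
post_short_mid [([270.0, 204.0], 0.65), ([324.0, 282.0], 0.62), ([369.0, 240.0], 0.21)]
post_medium_mid [([222.0, 245.0], 0.53), ([273.0, 204.0], 0.23)]
post_long_mid [([253.0, 226.0], 0.57)]
bay_back [([302.0, 246.0], 0.95)]
1.0
```

View pics/top0.png

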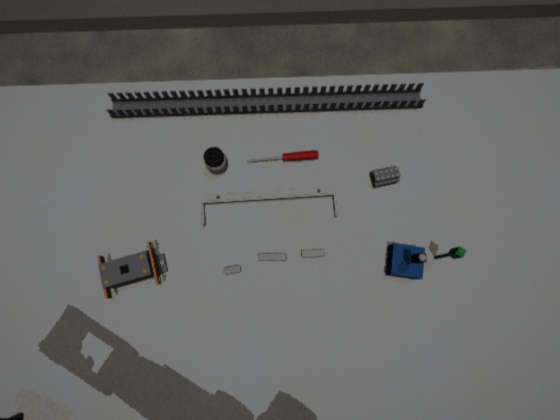

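View pics/scene0.png

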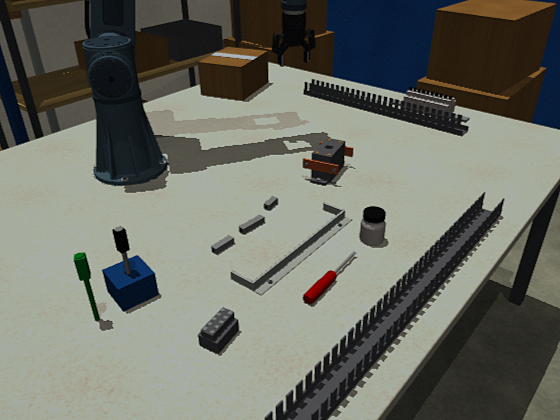

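The top view shows the support at left (124,269), the posts short (232,269), long (273,256) and medium (313,253), and the bay back wall at about (270,198). The blue stand with the black rod is at (407,262), and the green look-alike is at (457,252). Next I'll work out the positions.

```bash
python3 - <<'E'
from h import *
d=shot('top','top1.png')
g=d['img'];Z=d['range_z']
np.savez('top.npz',**{k:v for k,v in d.items()})
f=lambda u,v:np.round(atd(d,u,v),4)
for n,u,v in [('handle',420,257),('handle2',417,258),('standtop',396,268),('supp',112,262),('socket',124,269),('short',232,269),('long',273,257),('med',313,253),('table',330,300)]: print(n,f(u,v))
def crop(x0,y0,x1,y1,s,fn):
    cv2.imwrite('pics/'+fn,cv2.resize(np.clip(g[y0:y1,x0:x1,::-1].astype(float)*1.6,0,255).astype(np.uint8),None,fx=s,fy=s,interpolation=cv2.INTER_CUBIC))
crop(190,170,350,290,5,'c_mid.png'); crop(80,230,200,310,6,'c_sup.png');crop(370,220,480,300,7,'c_st.png')
# posts: height mask
us,vs=np.meshgrid(np.arange(560),np.arange(420))
p,Rm=pose(d)[1],pose(d)[0]
c=np.stack([(us-d['cx'])/d['fx'],-(vs-d['cy'])/d['fy'],-np.ones_like(us,float)],-1)
P=p+(c@Rm.T)*Z[...,None]; np.save('P.npy',P)
for n,(u,v) in dict(short=(232,269),long=(273,257),med=(313,253)).items():
    m=np.zeros(Z.shape,np.uint8); s=np.s_[v-15:v+15,u-22:u+22]; m[s]=(P[...,2][s]>0.010)
    q=P[m>0][:,:2].astype(np.float32); (cx,cy),(w,h),a=cv2.minAreaRect(q)
    print(n,len(q),cx,cy,w,h,a,q.mean(0), np.median(P[m>0][:,2]))
E
```

```text
handle [ 0.4901 -0.3428  0.1705]
handle2 [ 0.4886 -0.3384  0.1626]
standtop [ 0.4723 -0.3173  0.0618]
supp [0.5105 0.3906 0.0823]
socket [0.4941 0.3705 0.055 ]
short [0.4867 0.1012 0.018 ]
long [ 0.514  -0.0074  0.0207]
med [ 0.5213 -0.1139  0.0162]
table [ 0.3981 -0.1532  0.0025]
short 128 0.46762245893478394 0.04861534386873245 0.15926861763000488 0.03342912718653679 71.66378021240234 [0.48206252 0.09573446] 0.017471119715505634
long 207 0.4762861728668213 -0.001830916851758957 0.07459767162799835 0.09593816846609116 85.74333953857422 [ 0.5116689 -0.0052358] 0.017456939745499778
med 157 0.49133017659187317 -0.07113990932703018 0.046631570905447006 0.15589071810245514 35.93965530395508 [ 0.519342   -0.11044641] 0.017390402045459163
```

```bash
python3 - <<'E'
from h import *
P=np.load('P.npy')
def fit(n,u0,v0,u1,v1,z0,z1):
    s=np.s_[v0:v1,u0:u1]; Q=P[s].reshape(-1,3); Q=Q[(Q[:,2]>z0)&(Q[:,2]<z1)]
    r=cv2.minAreaRect(Q[:,:2].astype(np.float32)); print(n,len(Q),np.round(r[0],4),np.round(r[1],4),round(r[2],2),'bbox',Q.min(0).round(4),Q.max(0).round(4),'med',np.median(Q,0).round(4))
fit('standtop',380,235,432,285,.05,.07)
fit('handletop',380,230,440,285,.14,.2)
fit('support',80,235,180,310,.075,.1)
fit('bay',195,180,345,232,.014,.035)
E
```

```text
standtop 894 [ 0.4895 -0.3487] [0.0811 0.0808] 78.8 bbox [ 0.443  -0.3943  0.05  ] [ 0.5363 -0.302   0.0694] med [ 0.4841 -0.3423  0.0601]
handletop 110 [ 0.4896 -0.3487] [0.0214 0.02  ] 86.36 bbox [ 0.4792 -0.359   0.1404] [ 0.4998 -0.3374  0.171 ] med [ 0.4886 -0.3445  0.1647]
support 1182 [0.492  0.3598] [0.0607 0.1218] 14.31 bbox [0.4503 0.2942 0.0751] [0.5353 0.4246 0.09  ] med [0.4916 0.3598 0.0838]
bay 468 [6.456e-01 2.000e-04] [0.0669 0.3663] 1.95 bbox [ 0.606  -0.1836  0.014 ] [0.6829 0.1837 0.0267] med [0.6728 0.0039 0.021 ]
```

View crops.

View pics/c_mid.png

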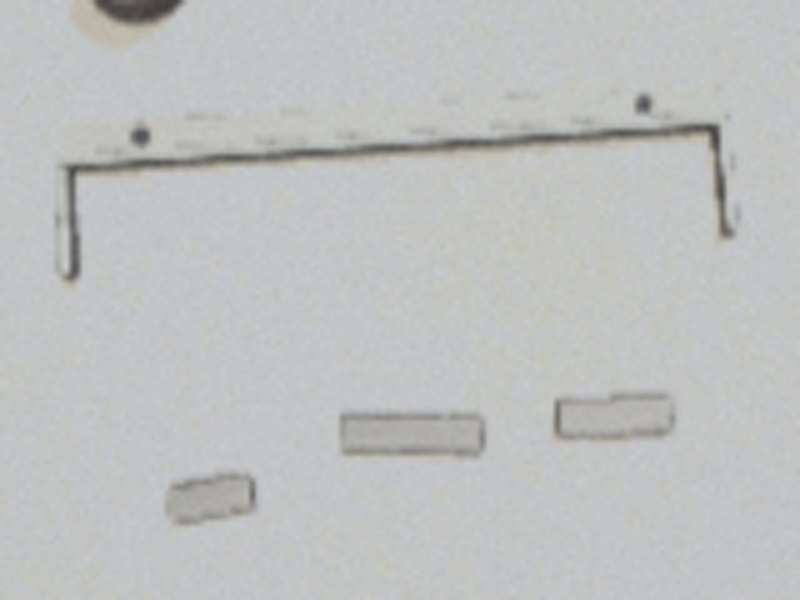

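View pics/c_sup.png

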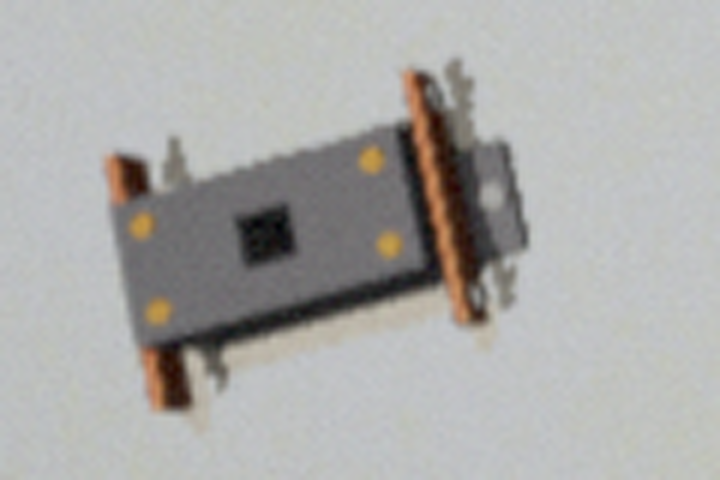

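View pics/c_st.png

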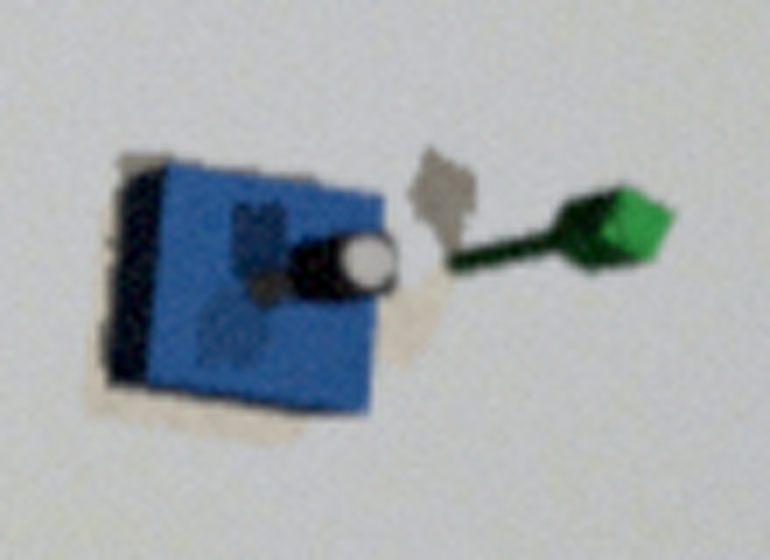

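Support at (0.492,0.360), yaw about 14°. The posts, bay and stand with rod are located, and the black rod is the one in the blue block. I'll move the wrist camera over the handle to refine its pose.

```bash
cat >> h.py <<'E'
def down(a):
    x=np.array([0,0,-1.]); z=np.array([np.cos(a),np.sin(a),0]); y=np.cross(z,x)
    return R.from_matrix(np.stack([x,y,z],1)).as_rotvec()
def wshot(fn):
    p=np.array(robot.read_tool_pos()); r=R.from_rotvec(robot.read_tool_rot()).as_matrix()
    d=shot('wrist',fn); H=np.array(d['hand_eye'])
    return d,(r@H[:3,:3],p+r@H[:3,3])
def cloud(d,T):
    Z=d['range_z']; us,vs=np.meshgrid(np.arange(560),np.arange(420))
    c=np.stack([(us-d['cx'])/d['fx'],-(vs-d['cy'])/d['fy'],-np.ones(Z.shape)],-1)
    P=T[1]+(c@T[0].T)*Z[...,None]; P[Z<=0]=np.nan; return P
E
python3 - <<'E'
from h import *
print(R.from_rotvec(robot.read_tool_rot()).as_matrix().round(2))
d=np.load('top.npz'); print('socket',atz(d,124.5,269.3,.085))
pos=[0.49,-0.348,0.32]
for a in [-.1,-.1+np.pi]: print(a,robot.inverse_kinematics(pos,down(a)))
a=min([-.1,-.1+np.pi],key=lambda a:abs(robot.inverse_kinematics(pos,down(a))[5]))
robot.movep(pos,down(a)); print(a,robot.read_time_s(),robot.read_tool_pos(),robot.read_joint_pos())
d,T=wshot('w1.png'); P=cloud(d,T)
print({k:v for k,v in d.items() if k not in('img','range_z')})
m=(P[...,2]>.155)&(P[...,2]<.18)
Q=P[m];print(len(Q), cv2.minAreaRect(Q[:,:2].astype(np.float32)))
n,l,st,c=cv2.connectedComponentsWithStats(m.astype(np.uint8))
for i in range(1,n):
    if st[i,4]>50: Q=P[l==i];print(st[i],np.median(Q,0).round(4),cv2.minAreaRect(Q[:,:2].astype(np.float32)))
m=(P[...,2]>.05)&(P[...,2]<.07);Q=P[m];print('stand',cv2.minAreaRect(Q[:,:2].astype(np.float32)),np.median(Q,0))
for q in ['rod_handle','rod_tip','stand']: print(q,[(np.round(x['position'],1).tolist(),round(x['score'],2)) for x in robot.tip_of('wrist',q)])
E
```

```text
[[ 0.   -0.92  0.39]
 [-0.    0.39  0.92]
 [-1.   -0.    0.  ]]
socket [0.4913821  0.35778001 0.085     ]
-0.1 [-0.81482465  0.1803233   1.42966788  0.          1.53160148 -0.71482465]
3.041592653589793 [-0.81482465  0.1803233   1.42966788  0.          1.53160148  2.42676801]
-0.1 4.2667 [ 0.49042682 -0.34726941  0.31997781] [-8.13535655e-01  1.80211519e-01  1.42984031e+00  1.64088082e-04
  1.53164052e+00 -7.14804385e-01]
{'fx': 315.1049819611381, 'fy': 315.1049819611381, 'cx': 281.8381869489046, 'cy': 205.6255523641285, 'hand_eye': array([[-5.51085953e-04,  2.70498545e-01, -9.62720226e-01,
        -1.43243301e-01],
       [ 8.45190080e-04,  9.62720154e-01,  2.70498041e-01,
         6.85504850e-02],
       [ 9.99999491e-01, -6.64613914e-04, -7.59164240e-04,
        -2.70775120e-04],
       [ 0.00000000e+00,  0.00000000e+00,  0.00000000e+00,
         1.00000000e+00]])}
788 ((0.49672630429267883, -0.3938448131084442), (0.025739623233675957, 0.11649675667285919), 4.655388355255127)
[272 178  21  23 437] [ 0.4908 -0.3452  0.1663] ((0.4905693233013153, -0.3466828167438507), (0.020295443013310432, 0.019577376544475555), 84.76678466796875)
[288 260  24  24 351] [ 0.5005 -0.4371  0.1612] ((0.5007551312446594, -0.4388486444950104), (0.020220840349793434, 0.020017260685563087), 57.8027458190918)
stand ((0.4859188497066498, -0.37117430567741394), (0.12970983982086182, 0.08002053201198578), 79.31358337402344) [ 0.49295532 -0.3392598   0.06058043]
rod_handle [([299.0, 261.3], 0.72), ([282.6, 184.9], 0.68)]
rod_tip [([296.3, 223.5], 0.88)]
stand [([278.5, 167.1], 0.8)]
```

View pics/w1.png

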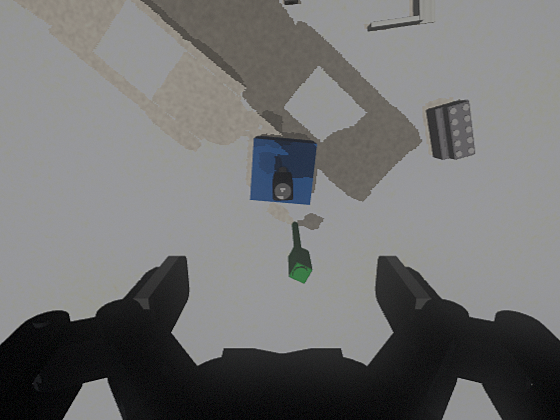

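The wrist view shows the black handle at (283,185) and the green look-alike at (299,265), 91 mm away. Jaws along x are clear. Grasping and lifting.

```bash
python3 - <<'E'
from h import *
import json
o=down(-.09)
robot.movep([0.490,-0.3470,0.20],o)
robot.move_straight([0.490,-0.3470,0.1215],rate=.06)
robot.wait(.3)
f0=np.array(robot.read_contact_force())
robot.grasp(70); robot.wait(.3)
print('open',robot.read_opening(),f0,robot.read_contact_force(),robot.read_tool_pos())
g=np.array(robot.read_tool_pos()).tolist(); json.dump(g,open('g.json','w'))
t=robot.move_straight([0.490,-0.3470,0.15],rate=.06); 
d,T=wshot('w2.png')
print(robot.read_opening(),robot.read_contact_force(),robot.read_tool_pos(),robot.read_time_s())
E
```

```text
open 0.01919862925291975 [-0.25980392  0.31998569 -0.68899895] [ 0.72263426 -0.31809244  1.26968551] [ 0.49010823 -0.34713523  0.12163382]
0.019294518372237814 [-0.71290957  0.35848605 -1.02692291] [ 0.48983688 -0.3468051   0.14980273] 8.3583
```

View pics/w2.png

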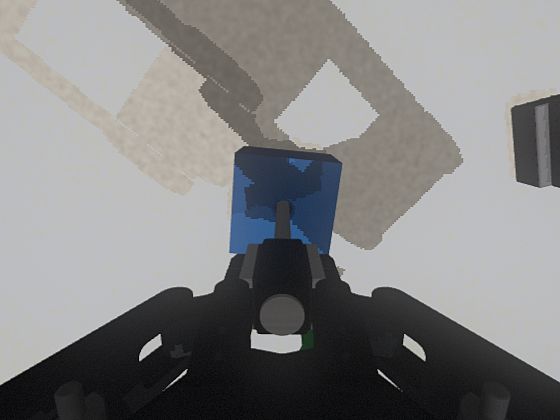

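The rod is held squarely, with the handle at (282,280) and the shaft going into the hole at (283,205). Now lifting and carrying it to the socket.

```bash
python3 - <<'E'
from h import *
o=down(-.09)
robot.move_straight([0.490,-0.3470,0.265],rate=.15)
robot.movep([0.4917,0.359,0.265],o)
robot.move_straight([0.4917,0.359,0.225],rate=.1)
robot.wait(.2)
print(robot.read_tool_pos(),robot.read_contact_force(),robot.read_time_s())
d,T=wshot('w3.png')
P=cloud(d,T); s=P.reshape(-1,3); Q=s[(s[:,2]>.080)&(s[:,2]<.09)]; print(cv2.minAreaRect(Q[:,:2].astype(np.float32)),len(Q))
for q in ['socket_mouth','rod_tip']:
  for x in robot.tip_of('wrist',q): u,v=x['position'];print(q,u,v,x['score'],atz(d,u,v,.085 if q[0]=='s' else .104,T))
c=np.array(d['img'][20:300,160:400,::-1]); c=np.clip(c*2.0,0,255).astype(np.uint8); cv2.imwrite('pics/w3c.png',cv2.resize(c,None,fx=2.1,fy=2.1,interpolation=cv2.INTER_CUBIC))
d=shot('scene','s3.png'); cv2.imwrite('pics/s3c.png',cv2.resize(d['img'][60:200,250:430,::-1],None,fx=4,fy=4,interpolation=cv2.INTER_CUBIC))
E
```

```text
[0.49222778 0.35920924 0.22600308] [ 0.28148324 -0.50765325 -0.96259856] 12.525
((0.6104148030281067, 0.2583409547805786), (0.10206804424524307, 0.44459429383277893), 46.43259811401367) 7357
socket_mouth 285.0 188.8 0.59 [0.49573008 0.36384967 0.085     ]
socket_mouth 282.8 176.8 0.21 [0.49469655 0.37520468 0.085     ]
rod_tip 281.3 199.5 0.75 [0.49184807 0.35890034 0.104     ]
```

View pics/w3c.png

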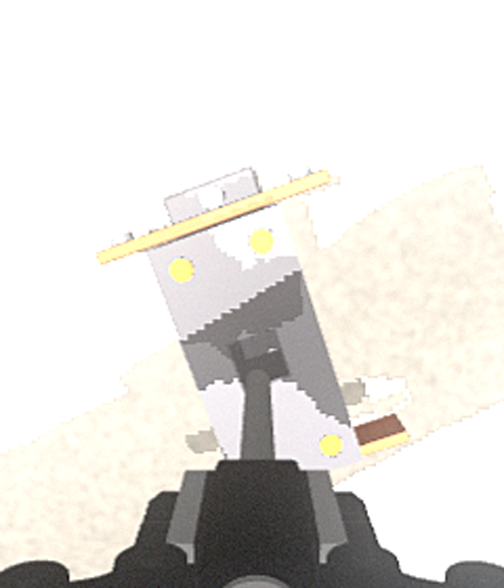

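View pics/s3c.png

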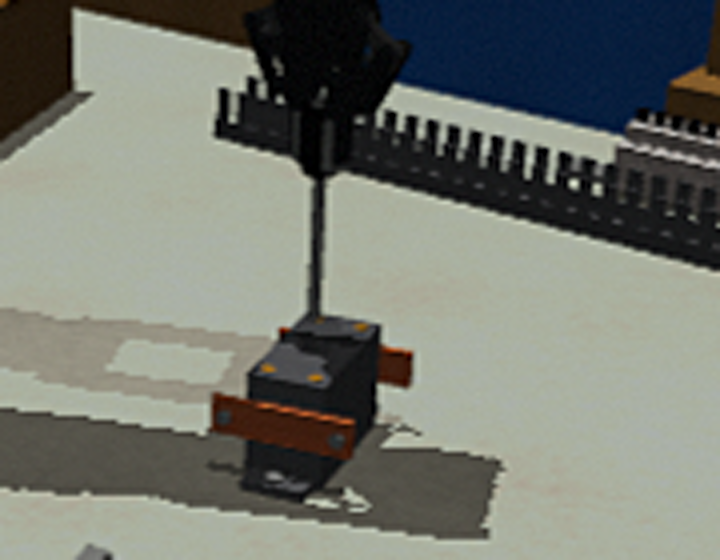

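```bash
python3 - <<'E'
from h import *
d=np.load('top.npz')
def hsv(g): return cv2.cvtColor(g,cv2.COLOR_RGB2HSV)
dw,T=wshot('w4.png'); 
b=[np.array(x)/2.1+[160,20] for x in [(181,269),(262,241),(332,445)]]
w=[atz(dw,u,v,.086,T) for u,v in b]; print(np.round(w,4),'mid',(w[0]+w[2])/2)
b=[np.array(x)/6+[80,230] for x in [(142,226),(158,312),(389,244),(371,160)]]
w=[atz(d,u-.4,v-.4,.086) for u,v in b]; print(np.round(w,4),'mid',np.mean(w,0))
P=cloud(dw,T); m=(abs(P[...,2]-.085)<.006); n,l,st,c=cv2.connectedComponentsWithStats(m.astype(np.uint8))
for i in range(1,n):
  if st[i,4]>300: Q=P[l==i]; r=cv2.minAreaRect(Q[:,:2].astype(np.float32));print(st[i],np.round(r[0],4),np.round(r[1],4),r[2])
u,v=283,197; print('tip',atz(dw,u,v,.226-.1213+.005,T))
c=np.clip(dw['img'][170:230,240:330,::-1]*3.0,0,255).astype(np.uint8); cv2.imwrite('pics/w4c.png',cv2.resize(c,None,fx=8,fy=8,interpolation=cv2.INTER_CUBIC))
E
```

```text
[[0.4641 0.4039 0.086 ]
 [0.4992 0.4124 0.086 ]
 [0.523  0.3193 0.086 ]] mid [0.49356865 0.36159858 0.086     ]
[[0.4981 0.4098 0.086 ]
 [0.4632 0.4012 0.086 ]
 [0.4873 0.3084 0.086 ]
 [0.5218 0.3171 0.086 ]] mid [0.49257665 0.35912724 0.086     ]
[ 229  117  104  127 6799] [0.4932 0.3617] [0.0602 0.1204] 14.175561904907227
[535 339  25  40 720] [0.7669 0.1434] [0.0261 0.0517] 8.398714065551758
tip [0.49309641 0.36242887 0.1097    ]
```

View pics/w4c.png

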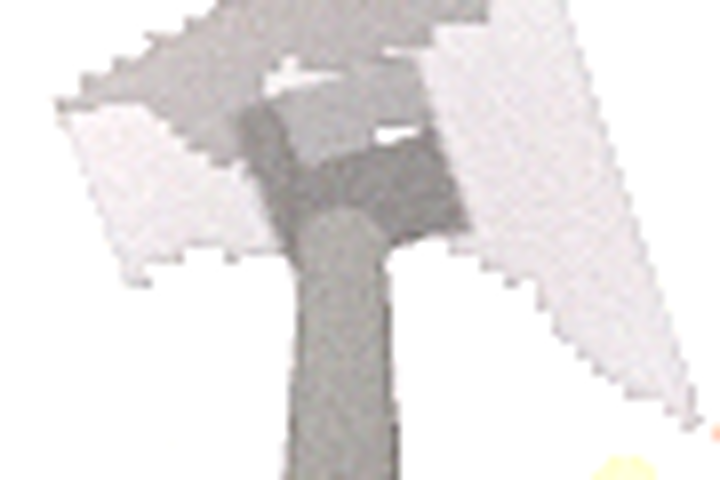

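The tip sits above the mouth, about 1.5 mm short in +y. Correcting that, then lowering with a force guard.

```bash
python3 - <<'E'
from h import *
import json
g=json.load(open('g.json'))
robot.move_straight([0.4925,0.3603,0.205],rate=.1)
robot.wait(.2); f0=np.array(robot.read_contact_force())
hit=robot.move_straight([0.4925,0.3603,0.1235],rate=.025,threshold=5)
p=np.array(robot.read_tool_pos()); f=np.array(robot.read_contact_force())
robot.wait(.25)
p2=np.array(robot.read_tool_pos());f2=np.array(robot.read_contact_force())
print(hit,p,p2,f-f0,f2-f0,robot.read_opening(),robot.read_time_s())
tip=.005+p2[2]-g[2]; print('tip z',tip,'depth',.085-tip)
E
```

```text
True [0.49259165 0.3603441  0.14158689] [0.49260808 0.36034276 0.14159884] [ 0.19840546 -0.07201352  4.11935167] [-0.14197738 -0.58516223  4.72137842] 0.0193751346658109 15.8167
tip z 0.02496501577468127 depth 0.060034984225318735
```

The reading is 60.0 mm with a steady 4.7 N contact force, so the medium post matches. Putting the rod back.

```bash
python3 - <<'E'
from h import *
o=down(-.09)
robot.move_straight([0.4925,0.3603,0.265],rate=.15)
robot.movep([0.490,-0.3470,0.265],o)
robot.move_straight([0.490,-0.3470,0.195],rate=.12)
robot.wait(.2)
print(robot.read_tool_pos(),robot.read_contact_force())
h=robot.move_straight([0.490,-0.3470,0.1218],rate=.05,threshold=6)
print(h,robot.read_tool_pos(),robot.read_contact_force(),robot.read_time_s())
d=shot('scene','s5.png'); cv2.imwrite('pics/s5c.png',cv2.resize(d['img'][200:340,60:200,::-1],None,fx=4,fy=4,interpolation=cv2.INTER_CUBIC))
E
```

```text
[ 0.49046965 -0.34749363  0.19616219] [ 0.26986226 -0.22413942 -1.82992623]
False [ 0.49021561 -0.34717748  0.12220315] [ 0.03085163  0.5117834  -1.16359381] 21.8583
```

View pics/s5c.png

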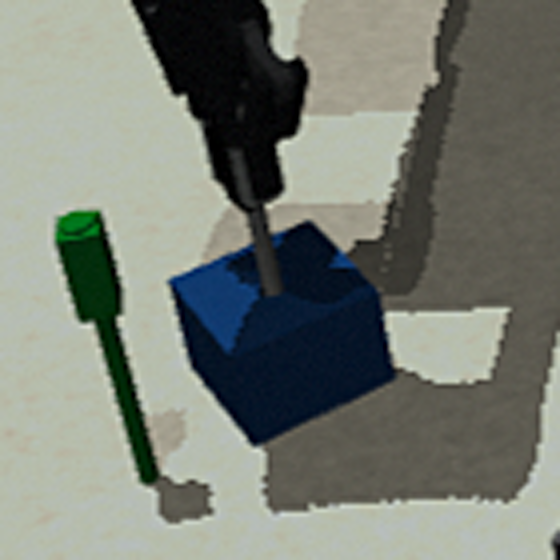

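The rod's shaft is in the stand hole at the same pose as when grasped. Releasing, then inspecting the medium post and bay.

```bash
python3 - <<'E'
from h import *
robot.open_gripper(); robot.wait(.2)
robot.move_straight([0.490,-0.3470,0.24],rate=.15)
pos=[0.44,-0.12,0.26]; 
al=np.deg2rad(1.95)
c=[al+np.pi/2,al-np.pi/2]; ks=[robot.inverse_kinematics(pos,down(a))[5] for a in c]; print(ks)
a=c[int(np.argmin(np.abs(ks)))]; print('a',a)
robot.movep(pos,down(a)); robot.grasp(20); robot.wait(.2)
print(robot.read_tool_pos(),robot.read_time_s(),robot.read_opening())
d,T=wshot('w6.png'); P=cloud(d,T); np.savez('w6.npz',P=P,img=d['img'])
m=(P[...,2]>.011)&(P[...,2]<.03)
n,l,st,_=cv2.connectedComponentsWithStats(m.astype(np.uint8))
for i in range(1,n):
    if st[i,4]>80: Q=P[l==i]; r=cv2.minAreaRect(Q[:,:2].astype(np.float32)); print(st[i],np.round(r[0],4),np.round(r[1],4),round(r[2],2))
d=shot('scene','s6.png'); 
t=shot('top','top6.png'); P=cloud(t,pose(t))
for n,(u,v) in dict(short=(232,269),long=(273,257),med=(313,253)).items():
    m=np.zeros(P.shape[:2],bool); s=np.s_[v-10:v+10,u-18:u+18]; m[s]=(P[...,2][s]>0.0135)&(P[...,2][s]<.024)
    n_,l,st,_=cv2.connectedComponentsWithStats(m.astype(np.uint8)); i=1+np.argmax(st[1:,4]) 
    r=cv2.minAreaRect(P[l==i][:,:2].astype(np.float32)); print(n,st[i,4],np.round(r[0],4),np.round(r[1],4),r[2])
E
```

```text
[np.float64(-2.1323377291908745), np.float64(1.0092549243989186)]
a -1.536762406381007
[ 0.43998995 -0.11998433  0.26000037] 26.2 -0.00047150308619203654
[  1   0  16  14 172] [0.6143 0.1809] [0.0134 0.0079] 4.21
[338   0   8  15 106] [ 0.6253 -0.178 ] [0.0129 0.0062] 3.75
[ 151   95   67   22 1047] [ 0.5171 -0.0026] [0.0754 0.018 ] 86.77
[251  95  52  19 830] [ 0.5228 -0.1106] [0.0593 0.018 ] 89.51
[427  97  32  69 550] [ 0.4985 -0.3073] [0.0023 0.0797] 79.38
[ 74 120  43  19 627] [0.4869 0.1054] [0.018  0.0459] 8.54
[542 129  17   7  89] [ 0.5033 -0.4357] [0.0041 0.0087] 62.5
short 115 [0.4852 0.103 ] [0.0179 0.0445] 9.886699676513672
long 191 [ 0.5152 -0.0047] [0.0747 0.0179] 85.70024871826172
med 71 [ 0.5216 -0.0991] [0.0293 0.0165] 87.5743637084961
```

View pics/w6.png

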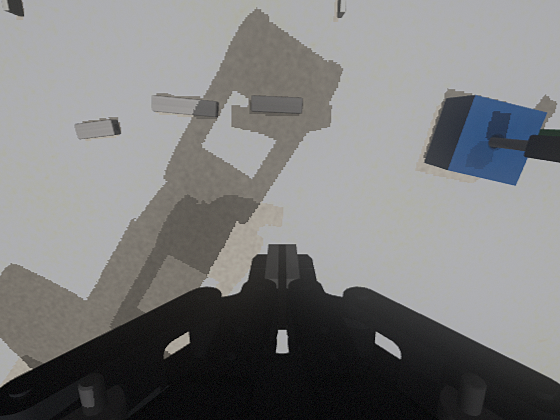

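View pics/s6.png

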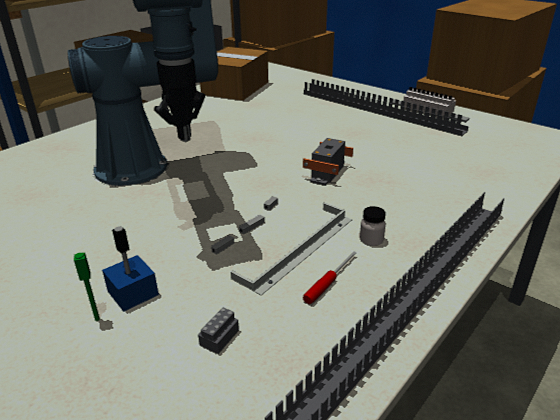

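The wrist view shows the medium post at (276,104), i.e. world (0.523,-0.111), between the long post and the stand. The rod stands upright in its stand. I'll push with shut fingers and the jaw axis parallel to the wall.

```bash
python3 - <<'E'
from h import *
a=np.deg2rad(1.95)-np.pi/2; n=np.array([np.cos(a+np.pi/2),np.sin(a+np.pi/2),0])
p0=np.array([0.470,-0.1130,0.007])
robot.movep(p0+[0,0,.08],down(a)); robot.move_straight(p0,rate=.1)
f0=np.array(robot.read_contact_force())
h=robot.move_straight(p0+n*.12,rate=.06,threshold=10)
print(h,robot.read_tool_pos(),np.array(robot.read_contact_force())-f0,robot.read_time_s())
d,T=wshot('w7.png'); P=cloud(d,T)
m=(P[...,2]>.011)&(P[...,2]<.03)
k,l,st,_=cv2.connectedComponentsWithStats(m.astype(np.uint8))
for i in range(1,k):
    if st[i,4]>80: Q=P[l==i]; r=cv2.minAreaRect(Q[:,:2].astype(np.float32)); print(st[i],np.round(r[0],4),np.round(r[1],4),round(r[2],2))
E
```

```text
False [ 0.58985765 -0.10895925  0.00706614] [ 0.10353202 -0.41910563  0.09506072] 30.1833
[    0    48   481   170 14323] [ 0.6497 -0.0866] [0.0658 0.1891] 1.67
[ 212  206  136   65 6372] [ 0.6074 -0.1074] [0.0233 0.0603] 1.8
[  0 361  41  25 461] [0.5268 0.0275] [0.0075 0.0186] 25.3
```

View pics/w7.png

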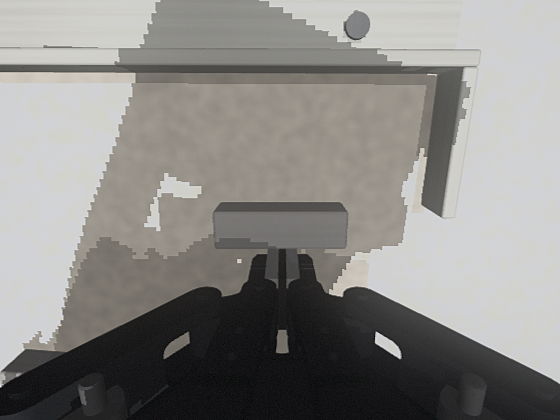

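The post (282,228) is flush on the fingers, parallel to the wall, and clear of the side wall at (450,140). Continuing to the wall.

```bash
python3 - <<'E'
from h import *
a=np.deg2rad(1.8)-np.pi/2; n=np.array([np.cos(a+np.pi/2),np.sin(a+np.pi/2),0])
p0=np.array(robot.read_tool_pos()); p0[2]=.007
robot.move_straight(p0+n*.045,rate=.05,threshold=10)
h=robot.move_straight(p0+n*.070,rate=.025,threshold=8)
p=np.array(robot.read_tool_pos())
print(h,p,np.array(robot.read_contact_force()),robot.read_time_s())
robot.wait(.2)
print(robot.read_contact_force())
robot.move_straight(p-n*.05,rate=.1); robot.move_straight(p-n*.05+[0,0,.13],rate=.15)
robot.wait(.2)
d,T=wshot('w8.png'); P=cloud(d,T)
m=(P[...,2]>.011)&(P[...,2]<.03)
k,l,st,_=cv2.connectedComponentsWithStats(m.astype(np.uint8))
for i in range(1,k):
    if st[i,4]>80: Q=P[l==i]; r=cv2.minAreaRect(Q[:,:2].astype(np.float32)); print(st[i],np.round(r[0],4),np.round(r[1],4),round(r[2],2))
print(robot.read_time_s())
E
```

```text
True [ 0.64771479 -0.10689163  0.00630027] [-0.16514567 -0.08504343  0.34078308] 31.9083
[-0.09858502  1.11391167  0.83884255]
[ 513   11   27   71 1302] [ 0.7202 -0.2852] [0.0449 0.0057] 9.83
[   0   92  379   86 5898] [ 0.6479 -0.0316] [0.0655 0.2983] 1.74
[ 124  264   84   27 1681] [ 0.5175 -0.0029] [0.0752 0.0192] 86.87
[ 470  267   90   79 1627] [ 0.51   -0.3187] [0.0472 0.0972] 44.74
[  27  290   56   25 1017] [0.4872 0.1049] [0.0188 0.0463] 9.03
34.0167
```

View pics/w8.png

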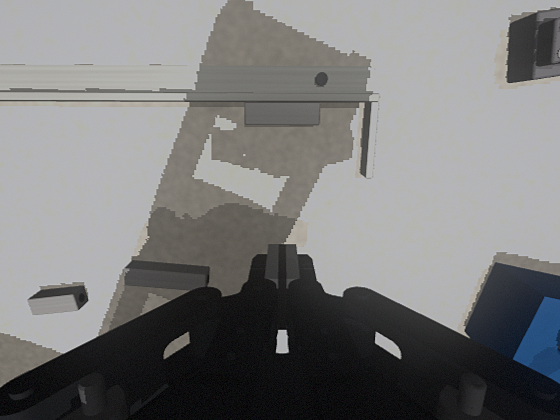

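The post (282,114) now lies along the back wall at (280,98). I'll retreat and run the final checks from all views.

```bash
python3 - <<'E'
from h import *
d,T=wshot('w9.png'); c=np.clip(d['img'][85:135,230:340,::-1]*2.,0,255).astype(np.uint8)
cv2.imwrite('pics/w9c.png',cv2.resize(c,None,fx=7,fy=7,interpolation=cv2.INTER_CUBIC))
robot.movep([0.35,0.25,0.30],down(-np.pi/2)); robot.wait(.3)
d=shot('scene','s9.png'); c=d['img'][190:330,60:360,::-1]; cv2.imwrite('pics/s9c.png',cv2.resize(c,None,fx=2.6,fy=2.6,interpolation=cv2.INTER_CUBIC))
t=shot('top','top9.png'); P=cloud(t,pose(t))
def fit(n,u0,v0,u1,v1,z0,z1):
    s=np.s_[v0:v1,u0:u1]; Q=P[s].reshape(-1,3); Q=Q[(Q[:,2]>z0)&(Q[:,2]<z1)]
    r=cv2.minAreaRect(Q[:,:2].astype(np.float32)); print(n,len(Q),np.round(r[0],4),np.round(r[1],4),round(r[2],2))
fit('handle',380,230,440,285,.14,.2); fit('short',215,258,250,282,.0135,.024); fit('long',252,245,294,268,.0135,.024)
c=np.clip(t['img'][170:290,190:350,::-1]*1.6,0,255).astype(np.uint8); cv2.imwrite('pics/t9c.png',cv2.resize(c,None,fx=5,fy=5,interpolation=cv2.INTER_CUBIC))
print(robot.read_time_s())
E
```

```text
handle 107 [ 0.4885 -0.3476] [0.0222 0.0192] 82.51
short 115 [0.4853 0.103 ] [0.0181 0.0445] 9.56
long 191 [ 0.5153 -0.0047] [0.0744 0.0183] 86.56
36.1667
```

View pics/w9c.png

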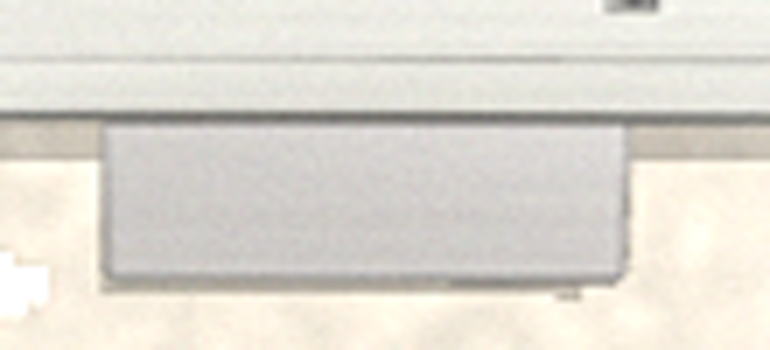

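View pics/s9c.png

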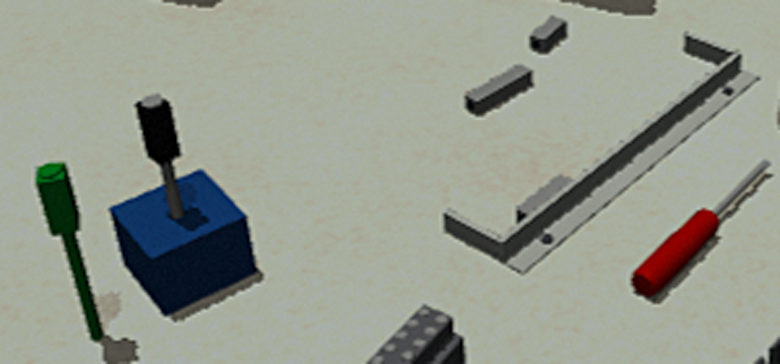

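View pics/t9c.png

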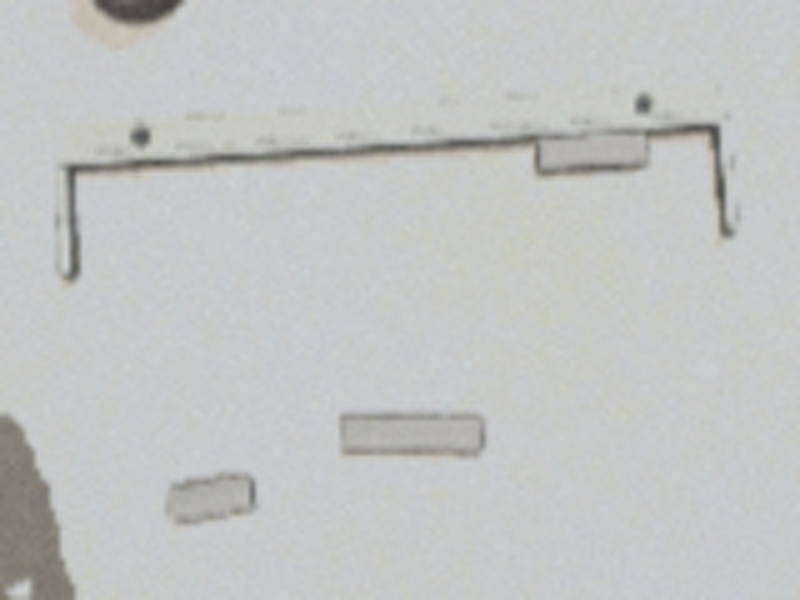

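The medium post lies flush against the back wall, the short and long posts haven't moved, and the rod is upright in its stand. Handing in.

```bash
python3 -c "
from cell import robot
robot.hand_in(); print(robot.read_time_s())"
```

```text
the job is handed in; nothing more can be done
the job is handed in; nothing more can be done
```

I probed the socket before moving any post. The rod touched bottom at about 4.7 N, which gave a depth of 60.0 mm, so the medium post is the matching one. I put the rod back in its stand, then pushed the medium post along the bench with shut fingers until it met the bay's back wall.

The last pictures show:
- **Medium post:** it lies flush and parallel against the back wall, clear of the side wall.
- **Rod:** it stands upright in its stand; the handle measured within about 1.5 mm of its start.
- **Other posts:** the short and long posts had not moved, to within measurement error.
- **Arm:** it was parked clear of everything, and the clock read 36 s of the 72 s allowed at the last check.

No final check failed. Before probing, the top and wrist cameras disagreed by about 2–3 mm on the socket's position, so I centred the rod using the wrist view. When the push stopped at the wall, the force reading straight afterwards was near zero. I therefore judged the post's final position from the finger position, which matched the expected one, and from the pictures.

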